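# Shift the lapping machine's gear lever through its H-gate

### The job

The lapping machine is to run at the speed marked green. With the fingers, push the red-knobbed gear lever out along its lane to neutral, across the gate into the other lane and fully home into the slot marked by the green disc, and then leave it. Only push it: do not take the lever between the fingers and do not force it against the gate, and leave everything else on the bench and the machine where it stands.

Things in the scene. Friction and masses are not known exactly. Their poses are not given: they have to be found in the camera images.
- machine: White bench lapping machine, fixed, 360 mm deep (x) by 480 mm wide (y); origin: centre of its underside. Its x points from its front panel (robot side) to its back, y to its left seen from the robot, z up. Deck 120 mm high; lapping plate on the right half, gear selector on the left half near the front. Tallest part: a post with a clear flask at the back right corner, 280 mm.
- gate_centre (a point): Centre of the H opening, on the upper face (150 mm above the bench) of the aluminium gate plate, 142 x 130 x 4 mm; axes as the machine's. Two lanes run along x at y = +24 mm (left) and -24 mm (right), 18 mm wide, x = -39 to +39 mm. Only the neutral channel along y, 26 mm wide (x = -13 to +13 mm), joins them; the solid islands between the lanes, 30 mm wide, stop the lever elsewhere.
- knob (a point): Centre of the red ball knob, 40 mm diameter, on the selector lever (12 mm round steel stem); z axis up along the lever. 228 mm above the bench when upright, about 216 mm when home in a slot. From the H's centre it is then 53 mm along x and 44.5 mm along y; in neutral at a lane's stop 0 along x and 44.5 mm along y. About 2 to 4 N at the knob move it; no spring, it stays where it is left.
- lever_pivot (a point): The lever's universal joint, hidden in the gearbox under the centre of the H, 92 mm below the upper face of the gate plate and 170 mm below the centre of the knob. Hard stops at the ends of the slots and at the outer side of each lane.
- lever_fore (a joint): Lean of the lever along the machine's x, rad: 0 neutral (upright), +0.33 at the stop of the slots away from the robot, -0.33 at the stop of the slots nearer the robot. Knob's x from the H's centre is about 0.170 m x sin of it.
- lever_side (a joint): Lean of the lever along the machine's y, rad: +0.265 at the stop of the left lane, -0.265 at the stop of the right lane. Knob's y from the H's centre is 0.170 m x sin of it. The lever starts in the left lane, anywhere along it (in either slot or near neutral).
- green_disc_top (a point): Centre of the top of the green disc (18 mm diameter, fixed on the gate plate, 151 mm above the bench). It marks one of the two right-lane slots: the one away from the robot or the one nearer the robot; this varies. It lies past the outer corner of the slot's end (53 mm along x, 44.5 mm along y from the H's centre): the knob stands straight above it when the lever is fully home there.
- blue_disc_top (a point): The same for the blue disc, which marks the other slot of the right lane. (The left lane's slots have a yellow and a white disc.)
- lap_weight: Loose steel conditioning weight, 84 mm diameter, 54 mm high with its grip stub, standing on the lapping plate (150 mm above the bench); origin under its centre. Bystander.
- polish_jig: Loose brass specimen jig, 44 mm diameter, 44 mm high, standing on the machine's deck behind the selector; origin under its centre. Bystander.
- film_case: Loose clear case with yellow film, 60 x 60 x 18 mm, lying on the deck behind the selector; origin under its centre. Bystander.
- chip_tray: Loose black chip tray, 100 x 100 x 8 mm, with a grid of pockets, lying on the bench to the left; origin under its centre. Bystander.
- tweezers: Loose steel tweezers, 120 mm long, 9 mm high, with blue grips, lying on the bench in front of the machine to the right; origin at mid-length on the bench. Bystander.
- wash_bottle: Loose white bottle with a blue cap, 60 mm diameter, 140 mm high, standing on the bench to the left of the machine; origin under its centre. Bystander.
- loupe: Loose black eye loupe, 42 mm diameter, 36 mm high, standing on the bench in front of the machine to the left; origin under its centre. Bystander.
- cot_jar: Loose glass jar with a yellow cap, 68 mm diameter, 75 mm high, standing on the bench to the left; origin under its centre. Bystander.

How it is judged (in metres and radians):
At the end, for the whole second after the job is handed in: The lever is home in the slot marked green: the knob's centre lies within 10 mm (seen from above) of the centre of the green disc, and the lever is at rest (horizontal distance between knob and green_disc_top below 0.01 m and velocity of joint lever_fore between -0.02 and 0.02 rad/s and velocity of joint lever_side between -0.02 and 0.02 rad/s); the robot touches nothing.
It fails at once if the lever is taken between the fingers (the grasp point comes onto the lever's axis while the fingers touch) (x of the grasp point in the frame of knob between -0.01 and 0.01 m and y of the grasp point in the frame of knob between -0.01 and 0.01 m and z of the grasp point in the frame of knob between -0.085 and 0.02 m and contact force between the fingers and machine above 1 N).
It fails at once if the robot forces the lever or the machine with more than 60 N (contact force between any of the fingers, the arm and machine above 60 N).
It fails at once if a bystander is pushed or lifted more than 20 mm from its place (distance of any of lap_weight, polish_jig, film_case, chip_tray, tweezers, wash_bottle, loupe, cot_jar from where it was at the start of the episode above 0.02 m).
It also fails if it takes over 54 s, if anything falls off the work surface, if the arm or the gripper's body presses on something with over 40 N, if the wrist force passes 120 N, or if a joint passes its speed limit or range.

### The arm

A 7-joint arm with a two-finger parallel gripper is mounted at the origin on the work surface. World frame = base frame: x ahead of the robot, y to its left, z up, the work surface at z = 0. Lengths are in m, angles in degrees, forces in N, time in s.
With the tool pointing down it reaches from about 0.4 to 0.875 m from the base axis. Payload 6.5 kg.
Tool frame: the origin (TCP) lies at the very end of the fingers, on their centre line; the grasp point (between the pads) lies 19 mm behind it; z points along the fingers, y is the direction in which the jaws open and shut (so a half turn about z gives the same grasp; the last joint's range is limited). The gripper opens to 88 mm and grips with 3 to 60 N. Pads are 18 mm wide; open, the fingers measure 123 mm over their backs; the gripper's body (75 mm by 187 mm) begins 45 mm behind the grasp point.
Start: joints at [66.681, 30.733, -0.252, 88.115, 0.149, 61.152, -4.079], TCP at [0.217, -0.613, 0.239] pointing down, gripper open.
Joint ranges: [-154.64, 154.64], [-21.42, 123.67], [-72.66, 72.17], [13.99, 137.28], [-74.86, 254.86], [10.95, 109.41], [-158.01, 158.01]. Speed limits (degrees/s): [136.94, 136.94, 180, 180, 180, 180, 180].

### API

Orientations are given as a 3x3 rotation matrix whose columns are the frame's x, y, z axes.
In Python, from workcell import env gives the robot as it stands.
- The arm moves only by the tool apply_moves, never from a script. Its argument "deltas" is a list of rows, each a list of 7 numbers: the shift along the tool's x, y, z in mm, then the turn, a rotation vector about the tool's x, y, z in degrees, then the closure, from 0 (fully open) to 1 (shut). A call has 1 to 12 rows; each row shifts and turns the commanded pose from where the row before left it, along the tool's axes as they then stand; what a row does not reach is not made up. A row lasts 1/12 s, in which the tool goes at most 41.7 mm and 7.16 degrees, less where a joint would pass 70% of its speed; a pose out of reach is approached as far as the arm can. A call with a gripper value outside its range is refused whole. The fingers move at their own pace and stop on an object; "squeeze" is the grip in N (left out, the last holds). Time passes only in rows, so rows that do not move let the fingers close. It gives the time, the measured TCP pose, the force and the opening at its end, in the units of the state.
- env.get_obs(): the state, without advancing time (a new reading comes with each control period).
- env.snapshot(name): name is "scene" or "top" or "wrist"; returns the picture (384x512x3 uint8, red, green, blue); there is no depth.
- env.calibration(name): a dict with "fx", "fy", "cx", "cy" (pixels), "k1" (the pictures are not rectified: a ray, as slopes to the right and down, at radius r is drawn at 1 + k1 r^2 times it, then the intrinsics apply), "world_to_cam" (4x4, takes a point from world to camera coordinates); the wrist camera has in their place "T_tool_cam" (4x4, takes a point from camera to tool coordinates, whose origin is the TCP and whose axes are the flange's). Camera axes: x right, y down, z forward; pixel columns grow to the right and rows downward; lengths in m; the calibration is good to about 2 mm. A picture is of the moment at which its call begins: read the wrist's pose just before it. calibration takes no time and is no camera call.
- env.close_job(): hands the job in, once; it reports no verdict.
The state is a dict: "time": time; "joint_positions": joint angles; "joint_vel": joint speeds; "effort": joint torques, N m; "tool_pos": TCP position; "tool_rot": TCP orientation; "wrist_force": force on the tool from outside, world axes, zero at the start; "wrist_torque": the same for the moment, N m; "width": opening from 0.0 (shut) to 1.0 (fully open).
Only numpy, scipy, OpenCV 4.12 (cv2) and the standard library are available. Lean on these libraries where they do the work, as an engineer would, in place of code of your own. Each camera call takes 0.05 s, during which the arm holds its last target. There are 200 camera calls.

## Working session

There is one attempt and no reset: what is moved stays moved. The work goes in short steps, Python scripts to look and compute and a tool call to move; the robot and the scene stay as the last step left them, time stands still between calls to the robot, and variables do not carry over. Pictures are saved under pics/ and viewed, about 8 in all and at most 12, crops included, and the job is handed in when it is done.

Besides the shell and the picture viewer there is one more tool, called after "Call:" by a JSON object that holds its "op" and its "data", one argument or row to a line. apply_moves: Moves the arm, as the interface text tells. Its arguments: {"type":"object","properties":{"deltas":{"type":"array"},"squeeze":{"type":"number"}},"required":["deltas"]}

```bash
mkdir -p pics
cat > h.py <<'E'
from workcell import env
import numpy as np, cv2
def ray(c,u,v):
    k=c["k1"]; xd=np.array([(u-c["cx"])/c["fx"],(v-c["cy"])/c["fy"]]); x=xd.copy()
    for _ in range(20): x=xd/(1+k*(x@x))
    T=np.linalg.inv(np.array(c["world_to_cam"])); d=T[:3,:3]@np.array([x[0],x[1],1]); return T[:3,3],d/np.linalg.norm(d)
def onz(c,u,v,z):
    o,d=ray(c,u,v); return o+d*(z-o[2])/d[2]
def proj(c,p):
    q=np.array(c["world_to_cam"])@np.r_[p,1]; x=q[:2]/q[2]; x=x*(1+c["k1"]*(x@x)); return [c["fx"]*x[0]+c["cx"],c["fy"]*x[1]+c["cy"]]
E
python3 - <<'E'
from h import *
ims=[]
for n in("scene","top"):
    im=env.snapshot(n)[:,:,::-1].copy(); cv2.imwrite(f"pics/{n}0.png",im)
    c=env.calibration(n); o,d=ray(c,256,192); print(n,o.round(3),d.round(3),c["fx"])
    hsv=cv2.cvtColor(im,cv2.COLOR_BGR2HSV)
    for nm,lo,hi in(("red",(0,140,60),(6,255,255)),("red2",(172,140,60),(180,255,255)),("green",(45,100,50),(85,255,255)),("blue",(95,120,50),(125,255,255)),("yel",(22,120,80),(34,255,255))):
        k,l,s,ce=cv2.connectedComponentsWithStats(cv2.inRange(hsv,lo,hi))
        for i in range(1,k):
            if s[i,4]>15: print(nm,s[i],ce[i].round(1))
print(env.get_obs())
E
```

```text
scene [ 1.221 -0.755  0.991] [-0.5    0.618 -0.607] 442.79872280514616
red [259 158  12   8  73] [264.5 161.6]
red [212 200  10   7  56] [216.6 203.3]
blue [ 120   34   86   67 3225] [168.6  63.6]
blue [324 140   6   6  27] [326.5 142.1]
blue [263 239  21  17 264] [273.1 247. ]
blue [ 96 261   8   8  23] [100.  264.2]
blue [ 363  267   48   48 1089] [387.7 286.6]
blue [ 322  310   55   59 1915] [348.6 338.2]
yel [421 175  26   9  53] [432.9 180.5]
yel [328 180  17  12 164] [335.8 185.5]
yel [211 206  13   7  50] [216.9 209.8]
yel [380 248  46  43 915] [403.6 265.8]
top [0.332 0.09  1.426] [ 0.141 -0.008 -0.99 ] 400.05443314812084
red [227 183  13  11 104] [232.9 187.7]
red [283 204   8   8  51] [286.5 207.2]
blue [240  55  24  31 723] [251.3  70. ]
blue [293  57  25  31 735] [304.7  71.9]
blue [373  67   6   9  36] [375.4  71.6]
blue [406  72   3   9  24] [407.1  75.7]
blue [333  91  14  14 156] [339.3  97.3]
blue [118 184   8   8  49] [121.5 187.6]
blue [369 264   7   5  22] [372.5 266.2]
yel [212  54  26  32 765] [224.3  69.5]
yel [160 147  17  16 222] [167.8 154.6]
yel [280 204   9  10  18] [282.6 210.1]
{'time': 0.1, 'joint_positions': array([66.68137823, 30.77313766, -0.2533902 , 88.16411742,  0.14969513,
       61.15361516, -4.07845494]), 'joint_vel': array([ 0.04877664,  0.0158225 ,  0.09310463,  0.00468197, -0.03841363,
       -0.09145357,  0.05509925]), 'effort': array([ 2.21087670e-03, -5.72078311e+01,  9.94089246e-01, -2.52230859e+01,
       -5.61379362e-02,  1.34551417e-02,  6.68497637e-05]), 'tool_pos': array([ 0.21703689, -0.61210319,  0.23793333]), 'tool_rot': array([[ 9.42464736e-01,  3.34304939e-01, -6.54659884e-04],
       [ 3.34305553e-01, -9.42463648e-01,  1.43848497e-03],
       [-1.36100513e-04, -1.57457779e-03, -9.99998751e-01]]), 'wrist_force': array([-0.70090944, -0.13836704,  0.92171617]), 'wrist_torque': array([0.0704047 , 0.02426573, 0.01449923]), 'width': 0.9995514989359326}
```

View pics/scene0.png

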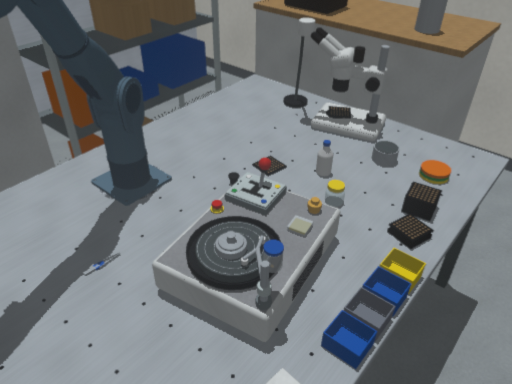

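View pics/top0.png

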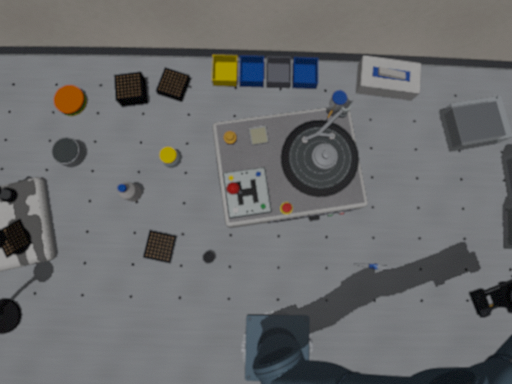

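The machine is slightly rotated, with the knob at top pixel (233,188). The green disc seems to be near (263,206), the near right slot. I'll enlarge to confirm and measure.

Run:
```python
from h import *
im=cv2.imread("pics/top0.png"); a=cv2.resize(im[160:225,215:280],None,fx=8,fy=8,interpolation=cv2.INTER_CUBIC)
cv2.imwrite("pics/crop0.png",a)
c=env.calibration("top"); hsv=cv2.cvtColor(im,cv2.COLOR_BGR2HSV)
def blob(lo,hi,win):
    x0,x1,y0,y1=win; m=cv2.inRange(hsv,lo,hi)[y0:y1,x0:x1]; v,u=np.nonzero(m); return u.mean()+x0,v.mean()+y0,len(u)
W=(220,275,165,225); P={}
for n,lo,hi in(("green",(45,60,40),(85,255,255)),("blue",(95,80,50),(125,255,255)),("yel",(22,90,80),(34,255,255))):
    u,v,k=blob(lo,hi,W); P[n]=onz(c,u,v,.151); print(n,round(u,1),round(v,1),k,P[n].round(4))
d=P["blue"]-P["green"]; print("dist b-g (106)",np.linalg.norm(d),"yaw",np.degrees(np.arctan2(d[1],d[0])))
m=cv2.inRange(hsv,(0,140,60),(6,255,255))|cv2.inRange(hsv,(172,140,60),(180,255,255)); m[:,260:]=0
v,u=np.nonzero(m);print("knob",u.mean(),v.mean(),len(u),onz(c,u.mean(),v.mean(),.222))
c2=env.calibration("scene")
o1,d1=ray(c,u.mean(),v.mean()); o2,d2=ray(c2,264.5,163)
t=np.linalg.lstsq(np.c_[d1,-d2],o2-o1,rcond=None)[0]; print("tri",o1+t[0]*d1,o2+t[1]*d2)
```

```text
green 262.7 205.9 18 [0.4696 0.0579 0.151 ]
blue 257.9 173.6 17 [0.5744 0.0756 0.151 ]
yel 230.7 177.7 18 [0.5589 0.1633 0.151 ]
dist b-g (106) 0.10635449478729393 yaw 9.585852030468441
knob 232.95238095238096 187.68571428571428 105 [0.51551814 0.15133768 0.222     ]
tri [0.51469614 0.15106289 0.22740656] [0.51700896 0.15324297 0.22786899]
```

View pics/crop0.png

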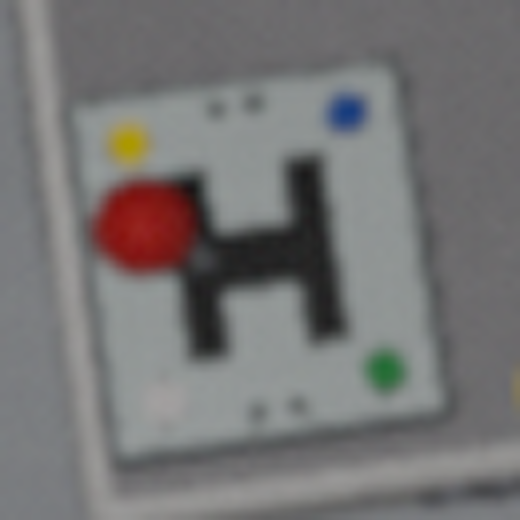

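The green disc marks the near right slot. Disc spacings measure 106.4 and 89 mm, which matches the given sizes. Machine yaw is about 9.7° and the H centre is about (0.514, 0.111). The knob stands about 8 mm beyond neutral in the left lane. I'm going up and around at height with the fingers shut.

Call:
{"op": "apply_moves", "data": {
  "deltas": [
    [0, 0, -25, 0, 0, 3.3, 1],
    [0, 0, -25, 0, 0, 3.3, 1],
    [0, 0, -25, 0, 0, 3.2, 1],
    [23, -18, 0, 0, 0, 0, 1],
    [23, -18, 0, 0, 0, 0, 1],
    [23, -18, 0, 0, 0, 0, 1],
    [23, -18, 0, 0, 0, 0, 1],
    [23, -18, 0, 0, 0, 0, 1],
    [23, -18, 0, 0, 0, 0, 1],
    [23, -18, 0, 0, 0, 0, 1],
    [23, -18, 0, 0, 0, 0, 1],
    [23, -18, 0, 0, 0, 0, 1]
  ],
  "squeeze": 10
}}

```text
time: 1.1
tool_pos: [0.3944, -0.4166, 0.3134]
tool_rot: [[0.986, 0.169, -0.001], [0.169, -0.986, 0.0], [-0.0, -0.001, -1.0]]
wrist_force: [0.8, -0.2, -0.0]
width: 0.115
```

Call:
{"op": "apply_moves", "data": {
  "deltas": [
    [23, -18, 0, 0, 0, 0, 1],
    [23, -18, 0, 0, 0, 0, 1],
    [23, -18, 0, 0, 0, 0, 1],
    [7, -28, 0, 0, 0, 0, 1],
    [7, -28, 0, 0, 0, 0, 1],
    [7, -28, 0, 0, 0, 0, 1],
    [7, -28, 0, 0, 0, 0, 1],
    [7, -28, 0, 0, 0, 0, 1],
    [7, -28, 0, 0, 0, 0, 1],
    [7, -28, 0, 0, 0, 0, 1],
    [7, -28, 0, 0, 0, 0, 1],
    [0, 0, 0, 0, 0, 0, 1]
  ]
}}

```text
time: 2.1
tool_pos: [0.4705, -0.1165, 0.3136]
tool_rot: [[0.984, 0.177, -0.0], [0.177, -0.984, 0.003], [0.0, -0.003, -1.0]]
wrist_force: [-0.5, -0.2, -0.1]
width: 0.004
```

Call:
{"op": "apply_moves", "data": {
  "deltas": [
    [8, -29.5, 0, 0, 0, 0, 1],
    [8, -29.5, 0, 0, 0, 0, 1],
    [8, -29.5, 0, 0, 0, 0, 1],
    [8, -29.5, 0, 0, 0, 0, 1],
    [8, -29.5, 0, 0, 0, 0, 1],
    [8, -29.5, 0, 0, 0, 0, 1],
    [8, -29.5, 0, 0, 0, 0, 1],
    [8, -29.5, 0, 0, 0, 0, 1],
    [8, -29.5, 0, 0, 0, 0, 1],
    [8, -29.5, 0, 0, 0, 0, 1],
    [8, -29.5, 0, 0, 0, 0, 1],
    [0, 0, 0, 0, 0, 0, 1]
  ]
}}

```text
time: 3.1
tool_pos: [0.5009, 0.2184, 0.3135]
tool_rot: [[0.984, 0.177, -0.001], [0.177, -0.984, 0.004], [-0.0, -0.004, -1.0]]
wrist_force: [-0.3, 0.2, 0.3]
width: 0.005
```

```bash
cat >> h.py <<'E'
H=np.array([.5143,.1106]); Y=np.radians(9.7); X=np.array([np.cos(Y),np.sin(Y)]); Yv=np.array([-X[1],X[0]])
def mach(p): d=np.array(p[:2])-H; return (np.array([d@X,d@Yv])*1000).round(1)
E
python3 - <<'E'
from h import *
o=env.get_obs(); p,R=o["tool_pos"],o["tool_rot"]; print(p,mach(p),R.round(3),o["time"],o["wrist_force"])
c=env.calibration("wrist"); T=np.eye(4);T[:3,:3]=R;T[:3,3]=p
c=dict(c); c["world_to_cam"]=np.linalg.inv(T@np.array(c["T_tool_cam"]))
im=env.snapshot("wrist")[:,:,::-1].copy(); cv2.imwrite("pics/w1.png",im)
hsv=cv2.cvtColor(im,cv2.COLOR_BGR2HSV)
for nm,lo,hi,z in(("red",(0,140,60),(6,255,255),.227),("red2",(172,140,60),(180,255,255),.227),("green",(45,80,40),(85,255,255),.151),("blue",(95,100,50),(125,255,255),.151),("yel",(22,100,80),(34,255,255),.151)):
    k,l,s,ce=cv2.connectedComponentsWithStats(cv2.inRange(hsv,lo,hi))
    for i in range(1,k):
        if s[i,4]>60: q=onz(c,*ce[i],z);print(nm,s[i],ce[i].round(1),q.round(4),mach(q))
E
```

```text
[0.50093409 0.21840008 0.31351556] [  5.  108.5] [[ 0.984  0.177 -0.001]
 [ 0.177 -0.984  0.004]
 [-0.    -0.004 -1.   ]] 3.1 [-0.28168102  0.21738655  0.30215729]
red [ 315  169   47   47 1641] [337.8 192.2] [0.5151 0.1557 0.227 ] [ 8.3 44.3]
red [436 223  29  26 580] [450.1 235.4] [0.4946 0.0493 0.227 ] [-29.8 -57.1]
green [385 220  15  14 158] [392.4 226.6] [0.468  0.0603 0.151 ] [-54.1 -41.8]
blue [ 0 99  6 18 81] [  2.  108.3] [0.5234 0.4924 0.151 ] [ 73.3 374.8]
blue [399 123  16  16 212] [406.3 130.4] [0.5729 0.0779 0.151 ] [ 52.3 -42.1]
yel [ 110    0   53   41 1801] [136.5  17.7] [0.6289 0.3578 0.151 ] [154.6 224.3]
yel [312 121  17  17 231] [319.7 128.8] [0.5581 0.1659 0.151 ] [52.5 47.2]
yel [424 213  34  32 402] [436.2 225.3] [0.4781 0.0108 0.151 ] [-52.5 -92.2]
```

View pics/w1.png

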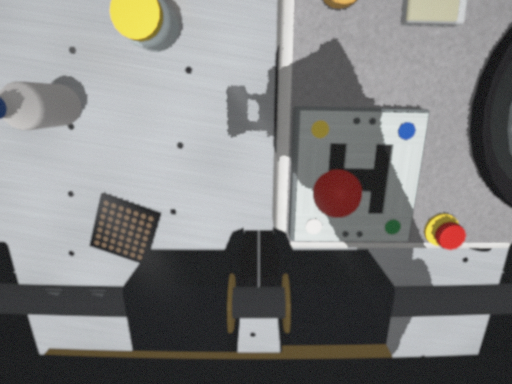

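Wrist view: yellow (320,129), blue (406,130), green (392,227) and the knob (338,192) agree with the top view to 2–3 mm. The way down on the left is clear, so I lower and approach for the sideways push.

Call:
{"op": "apply_moves", "data": {
  "deltas": [
    [3, 0, 27, 0, 0, 0.5, 1],
    [0, 0, 27, 0, 0, 0, 1],
    [0, 0, 27, 0, 0, 0, 1],
    [0, 0, 27, 0, 0, 0, 1],
    [0, 0, 0, 0, 0, 0, 1],
    [0, 6, 0, 0, 0, 0, 1],
    [0, 6, 0, 0, 0, 0, 1],
    [0, 6, 0, 0, 0, 0, 1],
    [0, 4, 0, 0, 0, 0, 1],
    [0, 4, 0, 0, 0, 0, 1],
    [0, 4, 0, 0, 0, 0, 1]
  ]
}}

```text
time: 4.07
tool_pos: [0.5107, 0.1835, 0.2071]
tool_rot: [[0.987, 0.161, 0.003], [0.161, -0.987, 0.002], [0.003, -0.002, -1.0]]
wrist_force: [-0.7, 2.6, 2.4]
width: 0.005
```

Call:
{"op": "apply_moves", "data": {
  "deltas": [
    [0, 4, 0, 0, 0, 0, 1],
    [0, 4, 0, 0, 0, 0, 1],
    [0, 4, 0, 0, 0, 0, 1],
    [0, 4, 0, 0, 0, 0, 1],
    [0, 0, 0, 0, 0, 0, 1]
  ]
}}

```text
time: 4.48
tool_pos: [0.5125, 0.1657, 0.2055]
tool_rot: [[0.987, 0.159, -0.0], [0.159, -0.987, -0.001], [-0.001, 0.001, -1.0]]
wrist_force: [0.3, 2.5, 1.5]
width: 0.005
```

```bash
sed -i 's/H=np.array(.*\]); Y=np.radians(9.7)/H=np.array([.5137,.1118]); Y=np.radians(9.6)/' h.py
cat >> h.py <<'E'
def status(name):
    o=env.get_obs(); p,R=o["tool_pos"],o["tool_rot"]; print("t",o["time"],"tool",p.round(4),mach(p),"F",o["wrist_force"].round(1))
    c=dict(env.calibration("wrist")); T=np.eye(4);T[:3,:3]=R;T[:3,3]=p
    c["world_to_cam"]=np.linalg.inv(T@np.array(c["T_tool_cam"]))
    t=env.calibration("top")
    for n,c in(("wrist",c),("top",t)):
        im=env.snapshot(n)[:,:,::-1].copy(); cv2.imwrite(f"pics/{name}_{n}.png",im); hsv=cv2.cvtColor(im,cv2.COLOR_BGR2HSV)
        m=cv2.inRange(hsv,(0,140,40),(6,255,255))|cv2.inRange(hsv,(172,140,40),(180,255,255))
        k,l,s,ce=cv2.connectedComponentsWithStats(m)
        for i in range(1,k):
            if s[i,4]>20: print(n,s[i],[mach(onz(c,*ce[i],z)) for z in(.227,.216)])
E
python3 -c "
from h import *
status('s1')"
```

```text
t 4.4833 tool [0.5125 0.1657 0.2055] [ 7.8 53.3] F [0.3 2.5 1.5]
wrist [ 294  224   80   33 1469] [array([20.6, 19.2]), array([15.2, 16.2])]
wrist [445 271  40  14 419] [array([ -2.2, -47.8]), array([ -9.5, -56.6])]
top [283 204   8   8  54] [array([ -74.8, -112.5]), array([ -73.8, -113.6])]
```

Contact at 2.5 N, and the knob is moving across (now at y ≈ +17). I'll carry on in steps.

Call:
{"op": "apply_moves", "data": {
  "deltas": [
    [0, 4, 0, 0, 0, 0, 1],
    [0, 4, 0, 0, 0, 0, 1],
    [0, 4, 0, 0, 0, 0, 1],
    [0, 4, 0, 0, 0, 0, 1],
    [0, 4, 0, 0, 0, 0, 1],
    [0, 4, 0, 0, 0, 0, 1]
  ]
}}

```text
time: 5.08
tool_pos: [0.5162, 0.1427, 0.2057]
tool_rot: [[0.987, 0.16, -0.0], [0.16, -0.987, -0.0], [-0.0, 0.0, -1.0]]
wrist_force: [-0.0, 1.0, 1.4]
width: 0.004
```

Call:
{"op": "apply_moves", "data": {
  "deltas": [
    [0, 4, 0, 0, 0, 0, 1],
    [0, 4, 0, 0, 0, 0, 1],
    [0, 4, 0, 0, 0, 0, 1],
    [0, 4, 0, 0, 0, 0, 1],
    [0, 4, 0, 0, 0, 0, 1],
    [0, 0, 0, 0, 0, 0, 1]
  ]
}}

```text
time: 5.58
tool_pos: [0.5195, 0.1222, 0.2055]
tool_rot: [[0.987, 0.159, -0.0], [0.159, -0.987, -0.001], [-0.0, 0.001, -1.0]]
wrist_force: [-0.1, 2.1, 1.2]
width: 0.005
```

```bash
python3 -c "
from h import *
status('s2')"
```

```text
t 5.5833 tool [0.5195 0.1222 0.2055] [7.5 9.3] F [-0.1  2.1  1.2]
wrist [ 293  224   81   32 1505] [array([ 20.4, -24.1]), array([ 15.1, -27. ])]
wrist [394 272  39  14 402] [array([ -2.1, -65.7]), array([ -9.4, -72.3])]
```

View pics/s2_wrist.png

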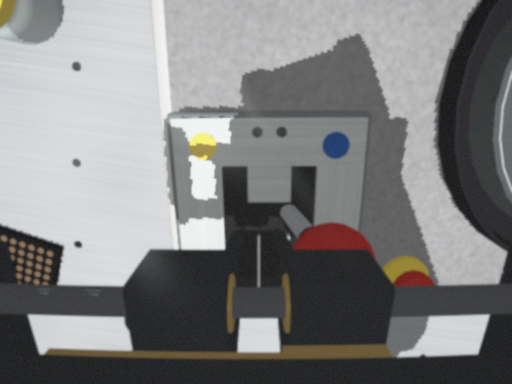

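The knob has crossed the centre and the stem is still in the neutral channel. I finish in small steps, watching for the rise at the lane stop.

Call:
{"op": "apply_moves", "data": {
  "deltas": [
    [0, 3, 0, 0, 0, 0, 1],
    [0, 3, 0, 0, 0, 0, 1],
    [0, 3, 0, 0, 0, 0, 1],
    [0, 2, 0, 0, 0, 0, 1],
    [0, 1, 0, 0, 0, 0, 1],
    [0, 0, 0, 0, 0, 0, 1]
  ]
}}

```text
time: 6.18
tool_pos: [0.5213, 0.1113, 0.2056]
tool_rot: [[0.987, 0.16, -0.0], [0.16, -0.987, -0.0], [-0.0, 0.0, -1.0]]
wrist_force: [-0.4, 1.5, -0.1]
width: 0.003
```

Call:
{"op": "apply_moves", "data": {
  "deltas": [
    [0, 1.5, 0, 0, 0, 0, 1],
    [0, 1, 0, 0, 0, 0, 1],
    [0, 0, 0, 0, 0, 0, 1]
  ]
}}

```text
time: 6.43
tool_pos: [0.5218, 0.109, 0.2057]
tool_rot: [[0.987, 0.16, -0.0], [0.16, -0.987, -0.0], [-0.0, 0.0, -1.0]]
wrist_force: [-0.6, -0.1, -0.6]
width: 0.008
```

```bash
python3 -c "
from h import *
status('s3')"
```

```text
t 6.4333 tool [0.5218 0.109  0.2057] [ 7.5 -4.1] F [-0.6 -0.1 -0.6]
wrist [ 292  222   78   29 1639] [array([ 20.9, -36.4]), array([ 15.6, -39.2])]
wrist [387 272  30  14 297] [array([ -1.8, -73.2]), array([ -9. , -79.3])]
```

Call:
{"op": "apply_moves", "data": {
  "deltas": [
    [0, 1, 0, 0, 0, 0, 1],
    [0, 1, 0, 0, 0, 0, 1],
    [0, 0, 0, 0, 0, 0, 1]
  ]
}}

```text
time: 6.78
tool_pos: [0.5221, 0.107, 0.2057]
tool_rot: [[0.987, 0.16, -0.0], [0.16, -0.987, -0.0], [-0.0, 0.0, -1.0]]
wrist_force: [0.0, 2.4, -1.2]
width: 0.009
```

Call:
{"op": "apply_moves", "data": {
  "deltas": [
    [0, 1, 0, 0, 0, 0, 1],
    [0, 0.5, 0, 0, 0, 0, 1],
    [0, 0, 0, 0, 0, 0, 1]
  ]
}}

```text
time: 7.03
tool_pos: [0.5223, 0.1056, 0.2057]
tool_rot: [[0.987, 0.16, 0.0], [0.16, -0.987, -0.0], [-0.0, 0.0, -1.0]]
wrist_force: [-0.6, 1.3, -0.8]
width: 0.008
```

Call:
{"op": "apply_moves", "data": {
  "deltas": [
    [0, 1, 0, 0, 0, 0, 1],
    [0, 0, 0, 0, 0, 0, 1],
    [0, 0, 0, 0, 0, 0, 1]
  ]
}}

```text
time: 7.28
tool_pos: [0.5225, 0.1046, 0.2057]
tool_rot: [[0.987, 0.16, 0.0], [0.16, -0.987, -0.0], [0.0, 0.0, -1.0]]
wrist_force: [-0.9, 2.0, -0.7]
width: 0.007
```

Call:
{"op": "apply_moves", "data": {
  "deltas": [
    [0, 1, 0, 0, 0, 0, 1],
    [0, 0, 0, 0, 0, 0, 1],
    [0, 0, 0, 0, 0, 0, 1]
  ]
}}

```text
time: 7.53
tool_pos: [0.5226, 0.1039, 0.2057]
tool_rot: [[0.987, 0.16, -0.0], [0.16, -0.987, 0.0], [-0.0, -0.0, -1.0]]
wrist_force: [-0.8, 1.6, -0.7]
width: 0.001
```

Call:
{"op": "apply_moves", "data": {
  "deltas": [
    [0, -8, 0, 0, 0, 0, 1],
    [0, -10, 0, 0, 0, 0, 1],
    [0, -10, -20, 0, 0, 0, 1],
    [0, 0, -25, 0, 0, 0, 1],
    [0, 0, -25, 0, 0, 0, 1],
    [-20, 0, -25, 0, 0, 0, 1],
    [-20, 0, 0, 0, 0, 0, 1],
    [-10, 0, 0, 0, 0, 0, 1],
    [0, 0, 0, 0, 0, 0, 1]
  ]
}}

```text
time: 8.28
tool_pos: [0.467, 0.1236, 0.3007]
tool_rot: [[0.987, 0.162, -0.0], [0.162, -0.987, -0.001], [-0.001, 0.001, -1.0]]
wrist_force: [0.3, 0.2, -0.2]
width: 0.007
```

```bash
python3 -c "
from h import *
status('s4')"
```

```text
t 8.2833 tool [0.467  0.1236 0.3007] [-44.1  19.4] F [ 0.3  0.2 -0.2]
wrist [ 316  107   54   53 2197] [array([  7.4, -42.5]), array([  6.3, -45.6])]
wrist [372 182  31  28 689] [array([-41.1, -80.3]), array([-44.6, -85.2])]
top [283 204   8   8  54] [array([ -75.1, -112.4]), array([ -74.1, -113.5])]
```

View pics/s4_wrist.png

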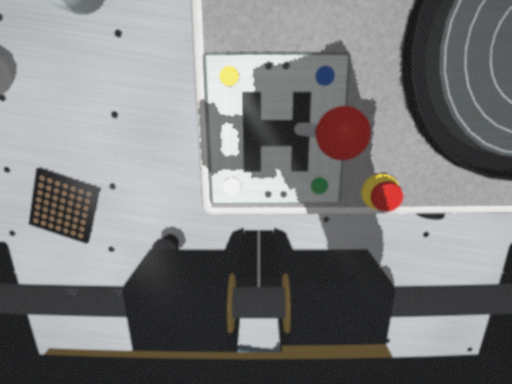

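The knob is at (7, −43) mm in the right lane, with the stem centred in it at (304,129). Next I go over to its far side and lower there.

Call:
{"op": "apply_moves", "data": {
  "deltas": [
    [20, 12, 0, 0, 0, 0, 1],
    [20, 12, 0, 0, 0, 0, 1],
    [20, 12, 0, 0, 0, 0, 1],
    [20, 12, 0, 0, 0, 0, 1],
    [20, 12, 0, 0, 0, 0, 1],
    [10, 2, 0, 0, 0, 0, 1],
    [0, 0, 25, 0, 0, 0, 1],
    [0, 0, 25, 0, 0, 0, 1],
    [0, 0, 25, 0, 0, 0, 1],
    [0, 0, 20, 0, 0, 0, 1],
    [0, 0, 8, 0, 0, 0, 1],
    [0, 0, 0, 0, 0, 0, 1]
  ]
}}

```text
time: 9.38
tool_pos: [0.5863, 0.0796, 0.1948]
tool_rot: [[0.987, 0.16, -0.005], [0.16, -0.987, -0.001], [-0.005, -0.0, -1.0]]
wrist_force: [-0.1, -0.5, 0.7]
width: 0.007
```

Call:
{"op": "apply_moves", "data": {
  "deltas": [
    [-5, 0, 0, 0, 0, 0, 1],
    [-5, 0, 0, 0, 0, 0, 1],
    [-5, 0, 0, 0, 0, 0, 1],
    [-4, 0, 0, 0, 0, 0, 1],
    [-4, 0, 0, 0, 0, 0, 1],
    [-4, 0, 0, 0, 0, 0, 1],
    [-4, 0, 0, 0, 0, 0, 1],
    [-4, 0, 0, 0, 0, 0, 1],
    [-4, 0, 0, 0, 0, 0, 1],
    [0, 0, 0, 0, 0, 0, 1]
  ]
}}

```text
time: 10.22
tool_pos: [0.5486, 0.0735, 0.1981]
tool_rot: [[0.987, 0.16, 0.001], [0.16, -0.987, -0.0], [0.001, 0.0, -1.0]]
wrist_force: [1.4, 0.2, 1.2]
width: 0.002
```

Call:
{"op": "apply_moves", "data": {
  "deltas": [
    [-4, 0, 0, 0, 0, 0, 1],
    [-4, 0, 0, 0, 0, 0, 1],
    [-4, 0, 0, 0, 0, 0, 1],
    [-4, 0, 0, 0, 0, 0, 1],
    [-4, 0, 0, 0, 0, 0, 1],
    [0, 0, 0, 0, 0, 0, 1]
  ]
}}

```text
time: 10.72
tool_pos: [0.528, 0.0702, 0.1976]
tool_rot: [[0.987, 0.16, -0.001], [0.16, -0.987, -0.0], [-0.001, 0.0, -1.0]]
wrist_force: [1.0, -0.6, 1.4]
width: 0.005
```

Call:
{"op": "apply_moves", "data": {
  "deltas": [
    [-4, 0, 0, 0, 0, 0, 1],
    [-4, 0, 0, 0, 0, 0, 1],
    [-4, 0, 0, 0, 0, 0, 1],
    [-4, 0, 0, 0, 0, 0, 1],
    [-4, 0, 0, 0, 0, 0, 1],
    [0, 0, 0, 0, 0, 0, 1]
  ]
}}

```text
time: 11.22
tool_pos: [0.5083, 0.0669, 0.1976]
tool_rot: [[0.987, 0.16, -0.001], [0.16, -0.987, -0.0], [-0.001, 0.0, -1.0]]
wrist_force: [0.5, -0.5, -0.8]
width: 0.003
```

Call:
{"op": "apply_moves", "data": {
  "deltas": [
    [-3, 0, 0, 0, 0, 0, 1],
    [-2, 0, 0, 0, 0, 0, 1],
    [-1, 0, 0, 0, 0, 0, 1],
    [0, 0, 0, 0, 0, 0, 1]
  ]
}}

```text
time: 11.55
tool_pos: [0.5032, 0.0661, 0.1977]
tool_rot: [[0.987, 0.16, -0.0], [0.16, -0.987, -0.0], [-0.0, 0.0, -1.0]]
wrist_force: [1.4, 0.6, -1.6]
width: 0.007
```

```bash
python3 -c "
from h import *
status('s5')"
```

```text
t 11.55 tool [0.5032 0.0661 0.1977] [-17.9 -43.3] F [ 1.4  0.6 -1.6]
wrist [ 237  319   44   34 1342] [array([-52.3, -42.9]), array([-62.3, -42.8])]
```

Call:
{"op": "apply_moves", "data": {
  "deltas": [
    [-2, 0, 0, 0, 0, 0, 1],
    [-2, 0, 0, 0, 0, 0, 1],
    [0, 0, 0, 0, 0, 0, 1]
  ]
}}

```text
time: 11.9
tool_pos: [0.499, 0.0655, 0.1976]
tool_rot: [[0.987, 0.16, -0.0], [0.16, -0.987, -0.0], [-0.0, 0.0, -1.0]]
wrist_force: [1.4, 0.3, -0.5]
width: 0.007
```

Call:
{"op": "apply_moves", "data": {
  "deltas": [
    [-1, 0, 0, 0, 0, 0, 1],
    [-0.5, 0, 0, 0, 0, 0, 1],
    [0, 0, 0, 0, 0, 0, 1]
  ]
}}

```text
time: 12.15
tool_pos: [0.4978, 0.0653, 0.1977]
tool_rot: [[0.987, 0.16, -0.0], [0.16, -0.987, -0.0], [-0.0, 0.0, -1.0]]
wrist_force: [1.0, -0.1, -1.5]
width: 0.005
```

Call:
{"op": "apply_moves", "data": {
  "deltas": [
    [-1, 0, 0, 0, 0, 0, 1],
    [-0.5, 0, 0, 0, 0, 0, 1],
    [0, 0, 0, 0, 0, 0, 1]
  ]
}}

```text
time: 12.4
tool_pos: [0.4964, 0.0651, 0.1977]
tool_rot: [[0.987, 0.16, -0.0], [0.16, -0.987, -0.0], [-0.0, 0.0, -1.0]]
wrist_force: [1.2, 0.4, -0.9]
width: 0.004
```

Call:
{"op": "apply_moves", "data": {
  "deltas": [
    [-1, 0, 0, 0, 0, 0, 1],
    [0, 0, 0, 0, 0, 0, 1],
    [0, 0, 0, 0, 0, 0, 1]
  ]
}}

```text
time: 12.65
tool_pos: [0.4957, 0.065, 0.1977]
tool_rot: [[0.987, 0.16, 0.0], [0.16, -0.987, 0.0], [0.0, -0.0, -1.0]]
wrist_force: [2.2, 0.8, -1.4]
width: 0.001
```

Call:
{"op": "apply_moves", "data": {
  "deltas": [
    [-1, 0, 0, 0, 0, 0, 1],
    [0, 0, 0, 0, 0, 0, 1],
    [0, 0, 0, 0, 0, 0, 1]
  ]
}}

```text
time: 12.9
tool_pos: [0.4948, 0.0649, 0.1978]
tool_rot: [[0.987, 0.16, 0.001], [0.16, -0.987, 0.0], [0.001, -0.0, -1.0]]
wrist_force: [2.6, 0.8, -2.8]
width: 0.004
```

```bash
python3 -c "
from h import *
status('s6')
c=env.calibration('scene'); im=env.snapshot('scene')[:,:,::-1].copy(); cv2.imwrite('pics/s6.png',cv2.resize(im[120:240,190:330],None,fx=5,fy=5,interpolation=2))"
```

```text
t 12.9 tool [0.4948 0.0649 0.1978] [-26.5 -43.1] F [ 2.6  0.8 -2.8]
wrist [340 239  40  25 349] [array([-14.3, -88.4]), array([-20. , -92.6])]
wrist [ 237  318   44   30 1104] [array([-59.1, -42.7]), array([-68.9, -42.7])]
```

View pics/s6.png

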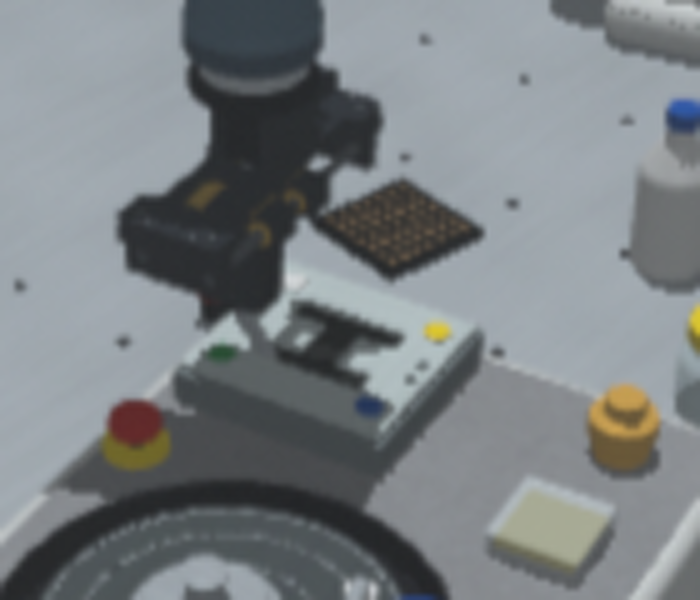

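Force is beginning to rise. A little more will confirm the stop.

Call:
{"op": "apply_moves", "data": {
  "deltas": [
    [-1, 0, 0, 0, 0, 0, 1],
    [0, 0, 0, 0, 0, 0, 1],
    [0, 0, 0, 0, 0, 0, 1]
  ]
}}

```text
time: 13.3
tool_pos: [0.4938, 0.0647, 0.1977]
tool_rot: [[0.987, 0.16, 0.001], [0.16, -0.987, 0.0], [0.001, -0.0, -1.0]]
wrist_force: [3.3, 0.6, -4.4]
width: 0.011
```

Call:
{"op": "apply_moves", "data": {
  "deltas": [
    [-1, 0, 0, 0, 0, 0, 1],
    [0, 0, 0, 0, 0, 0, 1],
    [0, 0, 0, 0, 0, 0, 1]
  ]
}}

```text
time: 13.55
tool_pos: [0.4929, 0.0646, 0.1978]
tool_rot: [[0.987, 0.16, 0.001], [0.16, -0.987, 0.0], [0.001, -0.0, -1.0]]
wrist_force: [4.4, 2.4, -4.1]
width: 0.004
```

Backing off to look unobstructed.

Call:
{"op": "apply_moves", "data": {
  "deltas": [
    [8, 0, 0, 0, 0, 0, 1],
    [12, 0, 0, 0, 0, 0, 1],
    [15, 0, -10, 0, 0, 0, 1],
    [0, 0, -30, 0, 0, 0, 1],
    [0, 0, -30, 0, 0, 0, 1],
    [0, 0, -30, 0, 0, 0, 1],
    [-10, -20, -10, 0, 0, 0, 1],
    [-20, -20, 0, 0, 0, 0, 1],
    [-20, -20, 0, 0, 0, 0, 1],
    [-20, -10, 0, 0, 0, 0, 1],
    [-20, 0, 0, 0, 0, 0, 1],
    [0, 0, 0, 0, 0, 0, 1]
  ]
}}

```text
time: 14.55
tool_pos: [0.4232, 0.1247, 0.3074]
tool_rot: [[0.987, 0.163, -0.004], [0.163, -0.987, -0.002], [-0.004, 0.002, -1.0]]
wrist_force: [-0.2, 0.2, 0.1]
width: 0.01
```

```bash
python3 -c "
from h import *
status('s7')"
```

```text
t 14.55 tool [0.4232 0.1247 0.3074] [-87.1  27.8] F [-0.2  0.2  0.1]
wrist [ 322  129   48   48 1847] [array([-51.4, -39.4]), array([-53.2, -42.6])]
wrist [381 140  32  30 730] [array([-53.3, -78.9]), array([-55.2, -84.1])]
top [283 204   8   8  50] [array([ -74.8, -112.8]), array([ -73.8, -113.9])]
```

View pics/s7_wrist.png

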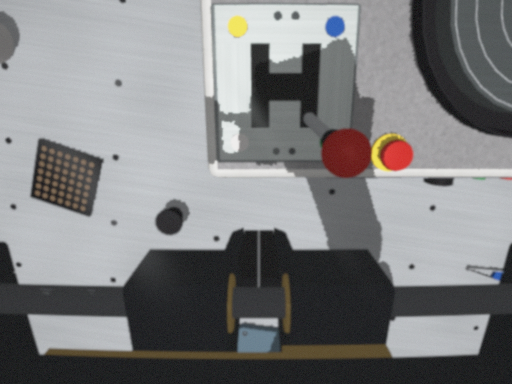

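The knob sits at (−53, −43) mm against the green disc's (−53, −44.5), so it is home and the robot is clear. Handing in.

```bash
python3 -c "
from h import *
print(env.close_job())"
```

```text
the job is handed in; nothing more can be done
None
```

The lever is home in the green slot, the right lane's slot nearer the robot, and the job is handed in; no verdict was reported. It started about 8 mm beyond neutral in the left lane, already inside the neutral channel. I pushed it straight across with closed fingers, then pulled it from its far side down into the slot and backed away.

- **Position:** The last wrist picture put the knob at (−53.2, −42.6) mm from the H's centre. The green disc is nominally at (−53, −44.5) mm, so the knob is about 2 mm off, and 10 mm is allowed. The overhead camera could not confirm this because the arm hid the knob.
- **Forces:** The wrist force readings stayed below about 7 N. I never saw a sharp rise at the lane's side stop. At the end of the slot the force rose only gradually, to about 6 to 7 N in total.
- **Clearance:** The wrist force was about 0 after I backed off, with the fingers well clear of the knob. The bystanders in the last wrist view looked unmoved; I did not measure them.
- **Camera agreement:** The overhead and wrist cameras differed by 2 to 3 mm on the disc positions, so I used the average.

The robot's clock read about 14.7 s at hand-in.

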